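# Seat a column and hold its tensioner compressed

### The job

Lay the short steel column in the two raised V saddles of the column stand, between the end stop and the roller of the tensioner arm, and let go of it. Then push the sprung tensioner arm towards the column by its upright paddle until it is past its ratchet click, and finish while still holding it compressed beyond the click (do not let it fall back onto the pawl), so that a colleague can connect the column. Leave the long column, the parts case and the timer alone.

Things in the scene. Friction and masses are not known exactly. Their poses are not given: they have to be found in the camera images.
- column_mid (a point): Middle of the short steel column to be loaded: round barrel 12 mm thick, hex ends 16 mm wide, 122 mm long along its own y axis, 0.11 kg, lying on the bench at the start. This point is on the barrel's axis, half-way along, 7.3 mm above its underside; bare barrel 39 mm or more to either side. It may be loaded either way round.
- cradle_seat (a point): Column's middle when fully home in the stand: on the line of the two saddles, midway between, 70 mm above the bench. Axes: y along the saddles' line to the end stop, z up. The black 45 degree V saddles, open upwards, are 6 mm thick, at y = -28 and +28 mm, lips 15 mm to either side and 6 mm above this point. A column lies right with its middle from y = -8 to 0 mm; the roller pushes it to the stop.
- pivot (a point): Upright pivot of the tensioner arm, 70 mm above the bench, at x = -55, y = -80.5 mm from cradle_seat in the axes of the stand; its x axis points along the arm to the paddle, and its y axis is the way the arm is pushed.
- paddle (a point): Middle of the free part of the upright dark paddle at the end of the tensioner arm, 120 mm from the pivot, 101.5 mm above the bench; x axis along the arm, y the way it is pushed. 26 mm wide (x), 10 mm thick (y), free from 78 to 125 mm above the bench. Push on its -y face or pinch it over its thickness from above.
- tensioner (a joint): Angle of the tensioner arm in rad: 0 = sprung right out (at rest), grows as it is pushed towards the column, hard stop at 0.55 (arm square to the saddles' line). Clicks past the pawl at about 0.42; let go after that, it hangs on the pawl at about 0.41. The spring takes about 2.5 N at the paddle at the start, 9 N at the end, a few N more riding over the pawl.
- pawl (a joint): Pawl slider under the arm in m: 0 = sprung up, sinks about 5 mm while the arm rides over it and springs up to 0 at the click.
- long_mid (a point): Middle of the longer (172 mm) steel column lying on the bench; leave alone.
- case: Small clear flat parts case, 46 x 72 x 19 mm, origin under its centre; leave alone.
- clock: White lab timer, 62 x 68 x 19 mm, origin under its centre; leave alone.
- cradle: The stand, fixed to the bench: aluminium base 135 x 200 x 12 mm, origin on the bench right below cradle_seat, same axes. End stop: upright plate 34 mm wide, face at y = +61 mm, top at z = 89 mm. The tensioner arm's roller is at the other (-y) end, some 25 mm clear of the column's end while the arm is at rest.

How it is judged:
By the outcome, as a careful person would: the job done as asked, in the order asked, and still so for the second after the job is handed in, while the arm keeps its last pose, push and grip.
It also fails if it takes over 59 s, if anything falls off the work surface, if the arm or the gripper's body presses on something with over 40 N, if the wrist force passes 120 N, or if a joint passes its speed limit or range.

### The arm

A 6-joint arm with a two-finger parallel gripper is mounted at the origin on a cart in front of the work surface, level with it; the furniture and walls round the work are solid. World frame = base frame: x ahead of the robot, y to its left, z up, the work surface at z = 0. Lengths are in m, angles in rad, forces in N, time in s.
With the tool pointing down it reaches from about 0.275 to 0.825 m from the base axis. Payload 4.9 kg.
Tool frame: the origin (TCP) lies midway between the tips of the shut fingers; the grasp point (between the pads) lies 19 mm behind it (grip_point_offset is the distance from the TCP to the grasp point, in m); z points along the fingers, y is the line along which they close (so a half turn about z gives the same grasp; the last joint's range is limited). The gripper opens to 85 mm and grips with 20 to 120 N. Pads are 22 mm wide; open, the fingers measure 114 mm over their backs; the gripper's body (76 mm by 85 mm) begins 54 mm behind the grasp point. The pads swing forward as they close: fully open they stand 13 mm farther back than shut.
Start: joints at [0.98, 0.326, -0.193, 1.052, 0, 1.437], TCP at [0.243, 0.494, 0.231] pointing down, gripper open.
Joint ranges: [-2.65, 2.65], [-0.97, 1.79], [-1.3, 1.35], [-1.93, 2.1], [-1.47, 1.37], [-3.14, 3.14]. Speed limits (rad/s): [2.57, 2.57, 3.14, 3.14, 3.14, 3.14].

### API

Orientations are given as a rotation vector (axis times angle).
In Python, from cell import * gives the robot as it stands. Calls block until the motion is done:
- movep(position, orientation): joint-space move of the TCP to a pose.
- move_l(position, velocity=0.15, rot=None, until_force=None): straight line of the TCP; rot=None keeps the orientation; velocity is the mean speed in m/s. With until_force (N) it stops when the force on the tool has changed by that much, and returns True; else False.
- set_joints(angles): joint-space move.
- let_go() and grab(newtons=None): open the fingers fully, or close them until they stop; newtons is the grip in N (None keeps the last).
- sleep(seconds).
- ik(position, orientation): joint angles nearest the present ones, or None.
- get_state(): the state.
- grab_frame(name): name is "side" or "top"; returns a dict with "img" (400x640x3 uint8, red, green, blue), "fx", "fy", "cx", "cy" (pixels), "cam_to_world" (4x4, takes a point from camera to world coordinates). Camera axes: x right, y down, z forward; pixel columns grow to the right and rows downward; lengths in m; the calibration is good to about 2 mm. A picture is of the moment at which its call begins. There is no depth.
A pose or a line that the arm cannot do raises MotionError and nothing moves.
- sign_off(): hands the job in; it is judged then, once.
Trained networks look in the newest picture that a camera, given by its name, has taken for a name from the list of things; names that differ only in an ending like _2 or _b are one class to them, and where a whole thing is asked for, a point or a joint stands for the part that bears it (a point fixed in the world has none). Each returns a list of dicts, best first, with "score" (0 to 1); they miss things now and then, are a little off and sometimes report something else, mostly with a low value. They report only what shows in the picture. A call takes as long as a camera call.
- spot_in(camera, name): "centre" ([column, row] in pixels, amid what is visible of it).
- silhouettes(camera, name): "mask" (400x640 bool, what is visible of it) and "centre" ([column, row] in pixels, amid what is visible of it).
- tip_of(camera, name): "centre" ([column, row] in pixels: a listed point, or the origin of a listed thing).
The state is a dict: "clock": time; "q": joint angles; "joint_velocities": joint speeds; "tau": joint torques, N m; "position": TCP position; "eef_rot": TCP orientation; "contact_force": force on the tool from outside, world axes, zero at the start; "wrist_torque": the same for the moment, N m; "finger_gap": opening from 0.0 (shut) to 1.0 (fully open); "grasp_force": force on a finger pad.
Only numpy, scipy, OpenCV 4.12 (cv2) and the standard library are available. Lean on these libraries where they do the work, as an engineer would, in place of code of your own. Each camera call takes 0.05 s, during which the arm holds its last target. There are 200 camera calls.

## Working session

There is one attempt and no reset: what is moved stays moved. The work goes in short steps, each a Python script; the robot and the scene stay as the last script left them, time stands still between calls to the robot, and variables do not carry over. Pictures are saved under pics/ and viewed, at most 10 in all, crops included, and the job is handed in when it is done.

```bash
mkdir -p pics; ls
cat > h.py <<'E'
from cell import *
import numpy as np, cv2
def ray(f,px):
    T=np.array(f["cam_to_world"]);d=np.array([(px[0]-f["cx"])/f["fx"],(px[1]-f["cy"])/f["fy"],1.])
    return T[:3,3],T[:3,:3]@d
def at_z(f,px,z):
    o,d=ray(f,px);return o+d*(z-o[2])/d[2]
def proj(f,p):
    T=np.array(f["cam_to_world"]);c=T[:3,:3].T@(np.array(p)-T[:3,3]);return np.array([f["fx"]*c[0]/c[2]+f["cx"],f["fy"]*c[1]/c[2]+f["cy"]])
def save(f,n):cv2.imwrite(f"pics/{n}.png",cv2.cvtColor(np.asarray(f["img"]),cv2.COLOR_RGB2BGR))
E
python3 - <<'E'
from h import *
Z=dict(column_mid=.0073,cradle_seat=.07,pivot=.07,paddle=.1015,long_mid=.0073,case=0,clock=0,cradle=0)
for c in("top","side"):
    f=grab_frame(c);save(f,c+"0");print(c,np.round(f["cam_to_world"],3).tolist(),f["fx"])
    for n,z in Z.items():
        print(n,[(np.round(t["centre"]).tolist(),round(t["score"],2),np.round(at_z(f,t["centre"],z),3).tolist()) for t in tip_of(c,n)[:3]])
    for n in("column_mid","long_mid"):
        for m in silhouettes(c,n)[:2]:
            ys,xs=np.nonzero(m["mask"]);r=cv2.minAreaRect(np.c_[xs,ys].astype(np.float32));b=cv2.boxPoints(r);print("sil",n,m["score"],r,[np.round(at_z(f,p,.0073),3).tolist() for p in b])
print(get_state())
E
```

```text
pics
top [[0.029, -0.982, 0.186, 0.189], [-1.0, -0.029, 0.0, 0.01], [0.005, -0.186, -0.983, 1.55], [0.0, 0.0, 0.0, 1.0]] 494.79445661698037
column_mid [([393.0, 206.0], 0.67, [0.483, -0.207, 0.007])]
cradle_seat [([269.0, 204.0], 0.95, [0.466, 0.18, 0.07]), ([268.0, 207.0], 0.17, [0.456, 0.181, 0.07])]
pivot [([292.0, 219.0], 0.52, [0.421, 0.106, 0.07])]
paddle [([309.0, 179.0], 0.72, [0.54, 0.06, 0.101])]
long_mid [([388.0, 236.0], 0.68, [0.385, -0.192, 0.007])]
case [([448.0, 223.0], 0.93, [0.435, -0.383, 0.0])]
clock [([187.0, 194.0], 0.97, [0.504, 0.452, 0.0])]
cradle [([267.0, 206.0], 0.84, [0.471, 0.193, 0.0])]
sil column_mid 0.66 ((394.03607177734375, 207.31346130371094), (37.05426788330078, 5.098921298980713), 10.954063415527344) [[0.479, -0.151, 0.007], [0.496, -0.154, 0.007], [0.476, -0.27, 0.007], [0.46, -0.266, 0.007]]
sil long_mid 0.61 ((386.0, 238.5), (5.0, 54.0), 90.0) [[0.383, -0.101, 0.007], [0.388, -0.27, 0.007], [0.372, -0.27, 0.007], [0.367, -0.101, 0.007]]
side [[0.851, -0.26, 0.456, -0.01], [-0.525, -0.416, 0.743, -0.757], [-0.004, -0.872, -0.49, 0.597], [0.0, 0
[... 1017 characters left out ...]
71, -0.279, 0.007]]
{'clock': 1.1, 'q': array([ 9.79793200e-01,  3.26169779e-01, -1.92611637e-01,  1.05195921e+00,
        1.41747865e-06,  1.43660673e+00]), 'joint_velocities': array([-0.00158831,  0.00155505,  0.0008696 , -0.00049864,  0.00124912,
       -0.00186876]), 'tau': array([ 5.44077138e-04, -4.43336391e+01,  2.62761605e+01,  9.95155533e-04,
       -2.23918587e-04,  6.49088207e-06]), 'position': array([0.24260073, 0.49363706, 0.23129288]), 'eef_rot': array([7.11333947e-01, 3.05998245e+00, 8.25918190e-05]), 'contact_force': array([ 0.21992392, -1.23024384, -1.37966315]), 'wrist_torque': array([0.00380434, 0.00082555, 0.02247004]), 'grasp_force': 0.0, 'finger_gap': 1.000355152668173}
```

Run:
```python
import cv2
a=cv2.imread("pics/top0.png")[130:270,160:480];b=cv2.imread("pics/side0.png")[130:350,230:430]
a=cv2.resize(a,None,fx=2.4,fy=2.4,interpolation=3);b=cv2.resize(b,None,fx=2.7,fy=2.7,interpolation=3)
cv2.imwrite("pics/a.png",a);cv2.imwrite("pics/b.png",b)
```

```text
(no output)
```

View pics/a.png

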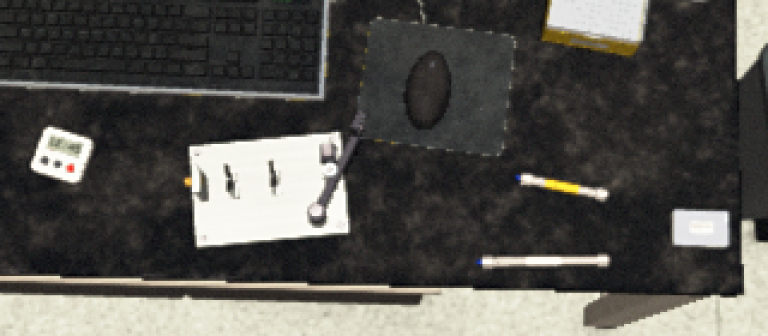

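View pics/b.png

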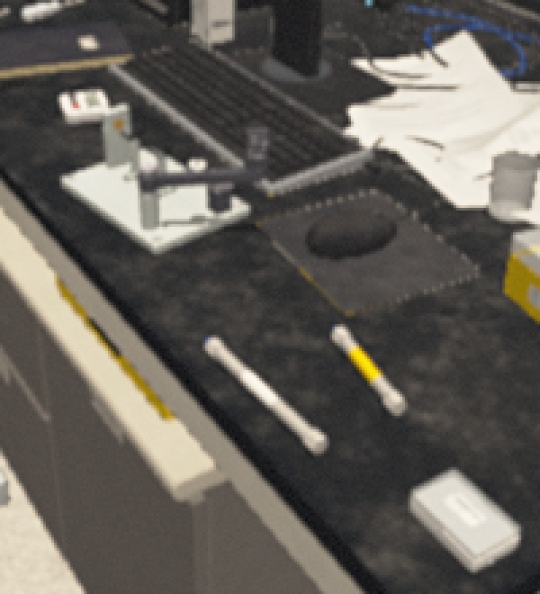

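The top crop shows the stand, with its end stop on the left at (195,182) and its saddles at (230,180) and (273,177). The arm runs from its pivot at (317,211) to the paddle at (358,122). The short column (yellow band) is at (562,186) and the long one at (545,261). The side crop agrees. Next I fit the stand's pose using both cameras.

Run:
```python
from h import *
from scipy.optimize import least_squares
F={c:grab_frame(c) for c in("top","side")}
P={"cradle_seat":(0,0,.07),"pivot":(-.055,-.0805,.07),"paddle":(-.055+.12*np.cos(.55),-.0805-.12*np.sin(.55),.1015),"cradle":(0,0,0)}
obs=[]
for c in F:
    for n,p in P.items():
        t=tip_of(c,n)[:1]
        if t: obs.append((c,p,t[0]["centre"],1,n))
    b=tip_of(c,"column_mid");print(c,b[:2])
# base outline corners in top image
im=F["top"]["img"].astype(int)[170:245,225:320]; m=((im.min(2)>150)).astype(np.uint8)
n,l,s,ce=cv2.connectedComponentsWithStats(m);k=1+s[1:,4].argmax();ys,xs=np.nonzero(l==k)
r=cv2.minAreaRect(np.c_[xs+225,ys+170].astype(np.float32));print(r)
box=cv2.boxPoints(r);c0=np.array(r[0]);box=c0+(box-c0)*1.01
for p in box:
    w=at_z(F["top"],p,.012);print(np.round(w,4))
B=[(sx*.0675,sy*.1,.012) for sx in(-1,1) for sy in(-1,1)]
def T(v,p):
    c,s=np.cos(v[2]),np.sin(v[2]);return np.array([v[0]+c*p[0]-s*p[1],v[1]+s*p[0]+c*p[1],p[2]])
v=np.array([.47,.185,.09])
for it in range(3):
    cor=[("top",b,min(box,key=lambda q:np.linalg.norm(q-proj(F["top"],T(v,b)))),1.5,"corner") for b in B]
    fun=lambda v:np.concatenate([w*(proj(F[c],T(v,p))-q) for c,p,q,w,_ in obs+cor])
    v=least_squares(fun,v,loss="soft_l1").x
print("stand",v)
for c,p,q,w,n in obs+cor: print(c,n,np.round(q-proj(F[c],T(v,p)),1))
for c in F:
    f=F[c];g=f["img"].copy();g=cv2.resize(g,None,fx=4,fy=4,interpolation=3)
    for p in B+[(x,y,0.) for x in(-.0675,.0675) for y in(-.1,.1)]+list(P.values())+[(sx,y,.076) for sx in(-.015,.015) for y in(-.028,.028)]+[(-.017,.061,.089),(.017,.061,.089)]:
        q=(proj(f,T(v,p))+.5)*4;cv2.circle(g,tuple(int(round(a)) for a in q),2,(255,0,0),-1)
    q=(proj(f,T(v,(0,0,.04)))*4).astype(int);F[c]["g"]=g[q[1]-200:q[1]+200,q[0]-200:q[0]+200]
cv2.imwrite("pics/fit.png",np.hstack([F[c]["g"] for c in F])[:,:,::-1])
np.save("stand.npy",v)
```

```text
top [{'centre': [390.9, 206.4], 'score': 0.51}]
side [{'centre': [366.4, 268.8], 'score': 0.62}]
((271.2381286621094, 208.4608154296875), (41.8046989440918, 63.7666130065918), 84.47245788574219)
[0.5165 0.2891 0.012 ]
[0.5427 0.0863 0.012 ]
[0.408  0.0685 0.012 ]
[0.3826 0.2681 0.012 ]
stand [0.46406306 0.18320211 0.13256483]
top cradle_seat [-1.2 -1.1]
top pivot [-3.3 -2.7]
top paddle [-3.3 -0.4]
top cradle [-4.6 -3.2]
side cradle_seat [ 0.8 -1.9]
side pivot [-3.1 -2.5]
side paddle [-0.9 -0.5]
side cradle [ 1.3 -3.1]
top corner [2.1 0.8]
top corner [1.7 0.5]
top corner [2.1 0.5]
top corner [0.7 0.4]
```

View pics/fit.png

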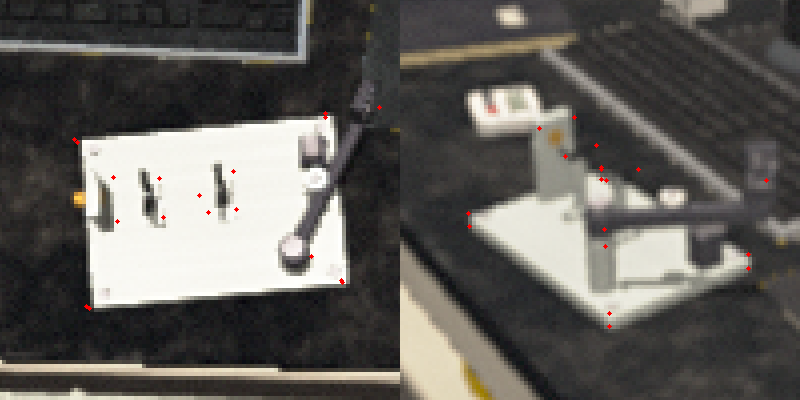

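The base corners fit in both views, but every raised part sits about 10 mm further towards +y. So the base isn't centred on the seat. I'll refit with the base offset free, adding saddle marks at about (151,195) and (223,187) and hand-read base corners.

Run:
```python
from h import *
from scipy.optimize import least_squares
F={c:grab_frame(c) for c in("top","side")}
v0=np.load("stand.npy")
def T(v,p):
    c,s=np.cos(v[2]),np.sin(v[2]);return np.array([v[0]+c*p[0]-s*p[1],v[1]+s*p[0]+c*p[1],p[2]])
off={c:((proj(F[c],T(v0,(0,0,.04)))*4).astype(int)-200) for c in F}
raw=lambda c,x,y:(off[c]+np.array([x-(400 if c=="side" else 0),y]))/4-.5
P={"cradle_seat":(0,0,.07),"pivot":(-.055,-.0805,.07),"paddle":(-.055+.12*np.cos(.55),-.0805-.12*np.sin(.55),.1015)}
obs=[]
for c in F:
    for n,p in P.items():
        t=tip_of(c,n)[:1]
        if t: obs.append((c,p,np.array(t[0]["centre"]),1,n,0))
obs+=[("top",(0,.028,.07),raw("top",151,195),1,"sadL",0),("top",(0,-.028,.07),raw("top",223,187),1,"sadR",0)]
for c,x,y,sx,sy,z in[("top",333,117,1,-1,.012),("top",90,307,-1,1,.012),("top",348,284,-1,-1,.012),("side",468,213,-1,1,.012),("side",609,313,-1,-1,.012),("side",749,255,1,-1,.012)]:
    obs.append((c,(sx*.0675,sy*.1,z),raw(c,x,y),1,"corner",1))
fun=lambda v:np.concatenate([w*(proj(F[c],T(v,(p[0],p[1]+b*v[3],p[2])))-q) for c,p,q,w,_,b in obs])
r=least_squares(fun,[*v0,0],loss="soft_l1");v=r.x
print("stand",v)
for (c,p,q,w,n,b),e in zip(obs,-fun(v).reshape(-1,2)): print(c,n,np.round(e,1))
for c in F:
    f=F[c];g=cv2.resize(f["img"].copy(),None,fx=4,fy=4,interpolation=3)
    for p in list(P.values())+[(sx,y,.076) for sx in(-.015,.015) for y in(-.028,.028)]+[(-.017,.061,.089),(.017,.061,.089)]:
        q=(proj(f,T(v,p))+.5)*4;cv2.circle(g,tuple(int(round(a)) for a in q),2,(255,0,0),-1)
    q=(proj(f,T(v,(0,0,.04)))*4).astype(int);F[c]["g"]=g[q[1]-200:q[1]+200,q[0]-200:q[0]+200]
cv2.imwrite("pics/fit2.png",np.hstack([F[c]["g"] for c in F])[:,:,::-1])
np.save("stand.npy",v)
```

```text
stand [ 0.46526242  0.19133485  0.11887728 -0.0113017 ]
top cradle_seat [ 3.5 -1.5]
top pivot [ 0.4 -2.3]
top paddle [-3.   0.3]
side cradle_seat [ 1.4 -1.3]
side pivot [-1.3 -1.5]
side paddle [ 3.5 -0.3]
top sadL [-0.1 -0.4]
top sadR [-0.5 -0.8]
top corner [0.7 1.3]
top corner [0.2 1.3]
top corner [1.  1.2]
side corner [-1.2 -0.1]
side corner [-0.6 -0.2]
side corner [-0.8 -0.3]
```

View pics/fit2.png

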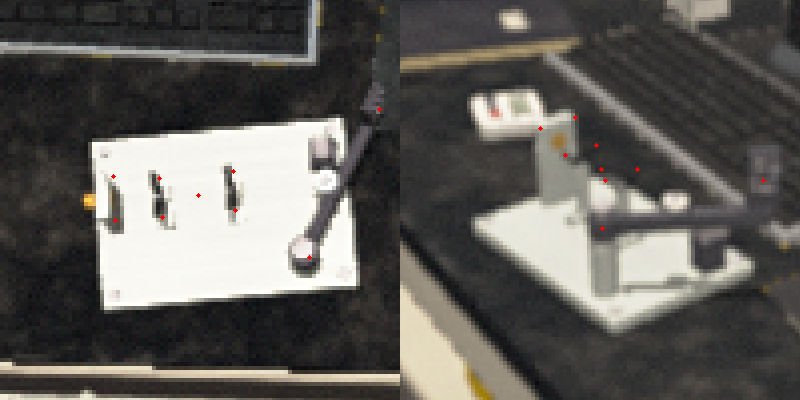

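The marks now fall on the saddles, the stop edge, the pivot cap and the paddle. Next I pick up the column.

```bash
cat >> h.py <<'E'
from scipy.spatial.transform import Rotation as R
def down(a):
    x=np.array([np.cos(a),np.sin(a),0]);z=np.array([0,0,-1.]);return R.from_matrix(np.c_[x,np.cross(z,x),z]).as_rotvec()
def S(v,p):
    c,s=np.cos(v[2]),np.sin(v[2]);return np.array([v[0]+c*p[0]-s*p[1],v[1]+s*p[0]+c*p[1],p[2]])
def st(*k):
    s=get_state();print({q:np.round(s[q],3).tolist() for q in("clock","position","contact_force","finger_gap","grasp_force",*k)});return s
E
python3 - <<'E'
from h import *
a=np.pi/2-.18; c=[.478,-.2095]
for A in(a,a-np.pi):
    for p,r in(([*c,.1],down(A)),([.4665,.191,.12],down(A+.3))):
        q=ik(p,r);print(A,None if q is None else np.round(q,2))
A=a if abs(ik([*c,.1],down(a))[5])<abs(ik([*c,.1],down(a-np.pi))[5]) else a-np.pi
movep([*c,.10],down(A));st()
move_l([*c,.003],.12,until_force=8);st()
grab(40);st();f=grab_frame("side");g=grab_frame("top")
q=proj(f,[*c,.02]).astype(int);q2=proj(g,[*c,.02]).astype(int)
z=lambda f,q:cv2.resize(f["img"][q[1]-40:q[1]+40,q[0]-40:q[0]+40],(400,400),interpolation=3)
cv2.imwrite("pics/grip.png",np.hstack([z(f,q),z(g,q2)])[:,:,::-1])
E
```

```text
1.3907963267948966 [-0.55  0.4  -0.45  0.72  0.    1.2 ]
1.3907963267948966 [ 0.24  0.35 -0.47  0.75  0.    1.69]
-1.7507963267948965 [-0.55  0.4  -0.45  0.72  0.   -1.95]
-1.7507963267948965 [ 0.24  0.35 -0.47  0.75  0.   -1.45]
{'clock': 4.758, 'position': [0.478, -0.209, 0.1], 'contact_force': [-0.078, -0.218, -0.103], 'finger_gap': 1.002, 'grasp_force': 0.0}
{'clock': 5.717, 'position': [0.479, -0.21, 0.004], 'contact_force': [-0.325, -0.622, 0.094], 'finger_gap': 1.0, 'grasp_force': 0.0}
{'clock': 6.383, 'position': [0.478, -0.21, 0.003], 'contact_force': [-0.994, 0.328, 3.307], 'finger_gap': 0.12, 'grasp_force': 39.032}
```

View pics/grip.png

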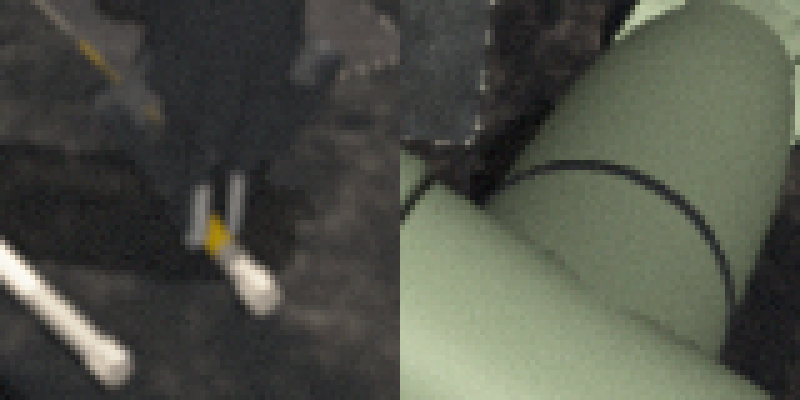

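The side view shows the pads closed on the yellow band at (215,235), with the column's end protruding at (255,290). Next I lift it, carry it over, touch the end stop from above the saddles, back off 3.5 mm and lower.

Run:
```python
from h import *
v=np.load("stand.npy");v[0]=.4665
s=get_state();A=np.pi/2-.18
move_l([.478,-.2095,.14],.2);s=st()
B=np.pi/2+v[2]
q=ik(S(v,(0,-.016,.14)),down(B));print(np.round(q,2))
movep(S(v,(0,-.016,.14)),down(B))
move_l(S(v,(0,-.016,.080)),.08,until_force=6);st()
hit=move_l(S(v,(0,.014,.080)),.02,until_force=4);s=st("wrist_torque");print("hit",hit)
c,sn=np.cos(v[2]),np.sin(v[2]);d=s["position"][:2]-v[:2];print("stand frame",c*d[0]+sn*d[1],-sn*d[0]+c*d[1])
f=grab_frame("side");g=grab_frame("top")
q=proj(f,S(v,(0,0,.06))).astype(int);q2=proj(g,S(v,(0,0,.06))).astype(int)
z=lambda f,q:cv2.resize(f["img"][q[1]-50:q[1]+50,q[0]-50:q[0]+50],(400,400),interpolation=3)
cv2.imwrite("pics/stop.png",np.hstack([z(f,q),z(g,q2)])[:,:,::-1])
```

```text
{'clock': 7.317, 'position': [0.477, -0.209, 0.139], 'contact_force': [0.306, -0.942, -1.243], 'finger_gap': 0.115, 'grasp_force': 38.992}
[ 0.21  0.32 -0.46  0.79  0.    1.66]
{'clock': 9.65, 'position': [0.469, 0.175, 0.08], 'contact_force': [-0.18, -0.522, -1.226], 'finger_gap': 0.118, 'grasp_force': 38.99}
{'clock': 10.6, 'position': [0.466, 0.194, 0.08], 'contact_force': [-0.013, -1.531, -1.314], 'finger_gap': 0.116, 'grasp_force': 38.995, 'wrist_torque': [-0.155, -0.134, -0.043]}
hit True
stand frame -0.0004195881485571424 0.002336662871884707
```

View pics/stop.png

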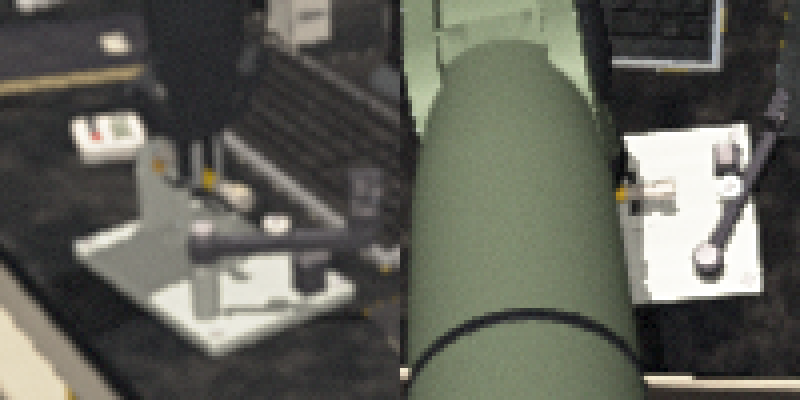

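It touched the stop at +2.3 mm against the fit, which agrees. In the top crop the column's end at (660,193) lies in line over the saddle. Next I back off, lower and release.

Run:
```python
from h import *
v=np.load("stand.npy");v[0]=.4665;v[1]+=.0015
s=get_state();p=s["position"];B=np.pi/2+v[2];u=np.array([-np.sin(v[2]),np.cos(v[2]),0])
p=p-u*.004;move_l(p,.03)
t=p.copy();t[2]=.062
print(move_l(t,.02,until_force=5));s=st("wrist_torque")
let_go();st()
e=s["position"].copy();e[2]=.16;move_l(e,.2)
movep(S(v,(.05,-.16,.22)),down(B))
f=grab_frame("side");g=grab_frame("top")
for n,m in(("side",f),("top",g)):
    for t in tip_of(n,"column_mid")[:2]+tip_of(n,"cradle_seat")[:1]: print(n,t["score"],np.round(at_z(m,t["centre"],.07),3))
q=proj(f,S(v,(0,0,.06))).astype(int);q2=proj(g,S(v,(0,0,.06))).astype(int)
z=lambda f,q:cv2.resize(f["img"][q[1]-50:q[1]+50,q[0]-50:q[0]+50],(400,400),interpolation=3)
cv2.imwrite("pics/laid.png",np.hstack([z(f,q),z(g,q2)])[:,:,::-1]);st()
np.save("stand2.npy",v)
```

```text
True
{'clock': 11.608, 'position': [0.466, 0.19, 0.067], 'contact_force': [3.092, 0.407, -1.026], 'finger_gap': 0.118, 'grasp_force': 39.073, 'wrist_torque': [0.093, -0.564, 0.039]}
{'clock': 12.325, 'position': [0.465, 0.189, 0.066], 'contact_force': [0.406, 0.085, -0.37], 'finger_gap': 0.995, 'grasp_force': 0.0}
side 0.58 [0.469 0.197 0.07 ]
side 0.68 [0.474 0.219 0.07 ]
top 0.63 [0.467 0.193 0.07 ]
top 0.86 [0.466 0.192 0.07 ]
{'clock': 13.975, 'position': [0.535, 0.041, 0.22], 'contact_force': [-0.614, -0.051, 0.026], 'finger_gap': 1.0, 'grasp_force': 0.0}
```

View pics/laid.png

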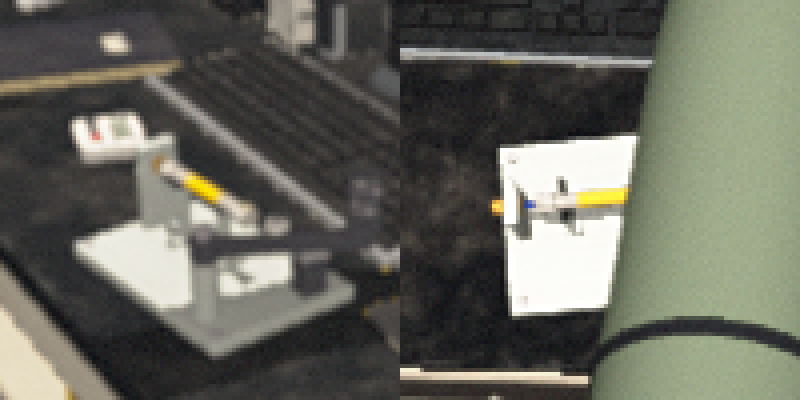

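The column lies in both saddles: the yellow band is at (205,190) in the side crop and the blue end is near the stop at (530,204) in the top crop. Next I pinch the paddle.

```bash
cat >> h.py <<'E'
def pad(v,th,z,r=.12):
    b=th-.55;return S(v,(-.055+r*np.cos(b),-.0805+r*np.sin(b),z)),down(v[2]+b)
E
python3 - <<'E'
from h import *
v=np.load("stand2.npy")
p,r=pad(v,0,.20);print(p,ik(p,r),ik(*pad(v,.5,.088)))
movep(p,r)
f=grab_frame("top")
print(move_l(pad(v,0,.088)[0],.1,until_force=5));st()
grab(25);st("wrist_torque")
sf=grab_frame("side")
q=proj(sf,pad(v,0,.1)[0]).astype(int)
a=cv2.resize(sf["img"][q[1]-60:q[1]+40,q[0]-70:q[0]+30],(500,500),interpolation=3);cv2.imwrite("pics/pinch.png",a[:,:,::-1])
E
```

```text
[0.53045492 0.0562332  0.2       ] [-0.03280235  0.31911117 -0.28642779  0.96525737  0.         -2.74327229] [ 0.07530705  0.46847061 -0.37760924  0.72471647  0.         -3.13516289]
False
{'clock': 18.733, 'position': [0.531, 0.056, 0.089], 'contact_force': [-0.938, 0.265, 0.326], 'finger_gap': 0.999, 'grasp_force': 0.0}
{'clock': 19.408, 'position': [0.532, 0.058, 0.088], 'contact_force': [3.556, 7.967, -1.677], 'finger_gap': 0.112, 'grasp_force': 30.829, 'wrist_torque': [1.001, -0.34, 0.114]}
```

View pics/pinch.png

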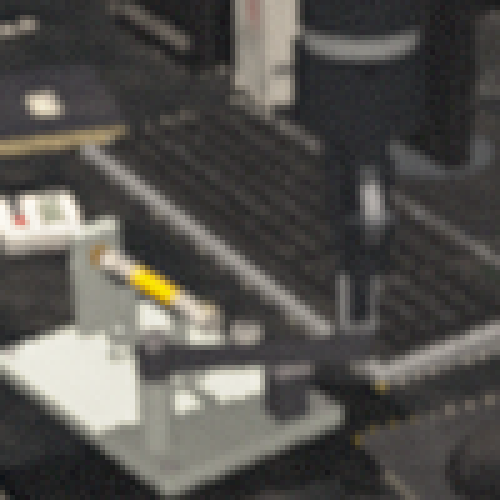

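The paddle is pinched, as the fingers at (358,300) show. But joint 6 would run into its limit during the turn, so I regrasp a half turn round, shifted 3 mm towards +y as the force showed.

Run:
```python
from h import *
v=np.load("stand2.npy");v[1]+=.003;np.save("stand2.npy",v)
let_go();p,r=pad(v,0,.20);move_l(p,.2)
q=np.array(get_state()["q"]);q[5]+=np.pi;set_joints(q)
p,r=pad(v,0,.088);R2=down(v[2]-.55+np.pi)
movep(pad(v,0,.14)[0],R2);print(np.round(get_state()["q"],2))
print(move_l(p,.1,until_force=5));st()
grab(40);st("wrist_torque","q")
```

```text
[-0.03  0.38 -0.37  0.83  0.    0.4 ]
False
{'clock': 24.55, 'position': [0.531, 0.059, 0.089], 'contact_force': [0.305, 0.551, -1.198], 'finger_gap': 1.002, 'grasp_force': 0.0}
{'clock': 25.225, 'position': [0.531, 0.059, 0.088], 'contact_force': [-0.712, -0.355, 2.444], 'finger_gap': 0.109, 'grasp_force': 43.892, 'wrist_torque': [-0.049, 0.088, 0.295], 'q': [-0.027, 0.438, -0.43, 0.703, -0.0, 0.404]}
```

```bash
cat > arc.py <<'E'
from h import *
import sys
v=np.load("stand2.npy");a,b=map(float,sys.argv[1:3])
for th in np.arange(a,b+1e-6,.04):
    p,_=pad(v,th,.088);w=v[2]-.55+th
    move_l(p,.03,rot=down(w+np.pi))
    s=get_state();e=np.array([np.cos(w),np.sin(w)]);n=np.array([-e[1],e[0]]);F=s["contact_force"][:2]
    d=s["position"][:2]-S(v,(-.055,-.0805,0))[:2];act=np.arctan2(d[1],d[0])-v[2]+.55
    print(round(s["clock"],2),round(th,3),"act",round(act,3),"r",round(np.linalg.norm(d),4),"Frad",np.round(F@e,1),"Ftan",np.round(F@n,1),"gap",round(s["finger_gap"],3),round(s["grasp_force"],1))
E
python3 arc.py .04 .36
```

```text
25.53 0.04 act 0.036 r 0.12 Frad -0.4 Ftan -3.1 gap 0.115 44.2
25.84 0.08 act 0.077 r 0.12 Frad -1.6 Ftan -4.4 gap 0.109 44.4
26.15 0.12 act 0.117 r 0.12 Frad -0.1 Ftan -4.6 gap 0.112 44.4
26.46 0.16 act 0.156 r 0.1199 Frad -1.6 Ftan -4.4 gap 0.11 44.4
26.77 0.2 act 0.195 r 0.1199 Frad -1.4 Ftan -6.3 gap 0.111 44.4
27.07 0.24 act 0.234 r 0.1199 Frad -1.6 Ftan -5.4 gap 0.11 44.5
27.38 0.28 act 0.273 r 0.1198 Frad -1.7 Ftan -5.7 gap 0.11 44.5
27.69 0.32 act 0.312 r 0.1198 Frad -2.8 Ftan -6.0 gap 0.11 44.5
28.0 0.36 act 0.35 r 0.1198 Frad -2.7 Ftan -6.3 gap 0.11 44.5
```

Clean spring curve; next I go over the click.

```bash
sed -i 's/+1e-6,.04/+1e-6,.02/' arc.py; python3 arc.py .38 .50
python3 - <<'E'
from h import *
sleep(.3);st();f=grab_frame("side");v=np.load("stand2.npy")
g=grab_frame("top")
for n,m in(("side",f),("top",g)):
    for t in tip_of(n,"paddle")[:1]: print(n,t["score"],np.round(at_z(m,t["centre"],.1015),3))
q=proj(f,S(v,(0,-.04,.07))).astype(int)
a=cv2.resize(f["img"][q[1]-50:q[1]+50,q[0]-60:q[0]+60],(780,650)[0:2],interpolation=3)[:600];cv2.imwrite("pics/held.png",a[:,:,::-1])
E
```

```text
28.25 0.38 act 0.369 r 0.1198 Frad -3.6 Ftan -7.2 gap 0.108 44.5
28.5 0.4 act 0.391 r 0.1197 Frad -3.3 Ftan -7.3 gap 0.111 44.5
28.75 0.42 act 0.413 r 0.1198 Frad -3.0 Ftan -5.1 gap 0.114 44.5
29.0 0.44 act 0.43 r 0.1197 Frad -2.9 Ftan -6.2 gap 0.113 44.5
29.25 0.46 act 0.449 r 0.1197 Frad -3.3 Ftan -7.2 gap 0.109 44.4
29.5 0.48 act 0.469 r 0.1197 Frad -4.1 Ftan -6.8 gap 0.11 44.4
29.75 0.5 act 0.488 r 0.1196 Frad -3.5 Ftan -7.2 gap 0.11 44.4
{'clock': 30.05, 'position': [0.541, 0.116, 0.088], 'contact_force': [-2.994, -7.216, 6.012], 'finger_gap': 0.108, 'grasp_force': 44.43}
side 0.67 [0.539 0.11  0.102]
```

View pics/held.png

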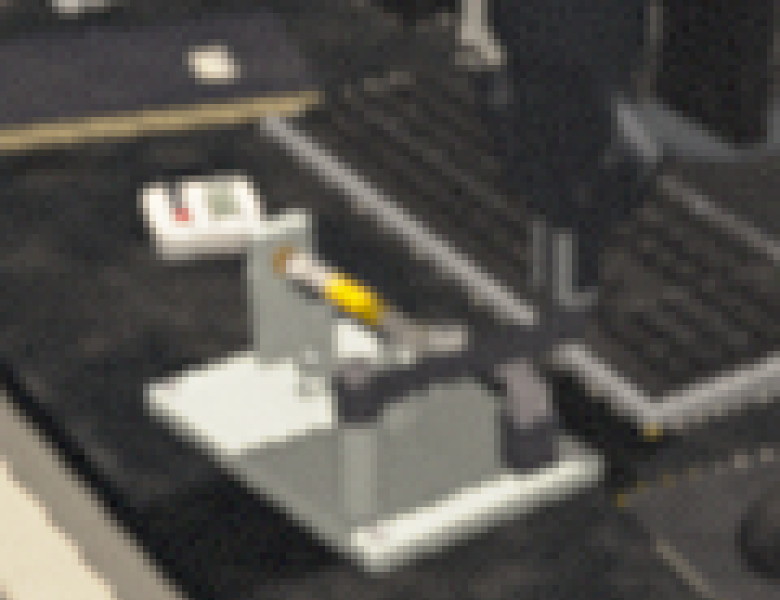

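The side view shows the arm swung in, the column's end against the stop at (285,258), and the roller on the other end at (440,335). The push force dipped at about 0.41 rad, which is the click. The arm is held at about 0.49, so I hand the job in.

```bash
python3 -c "
from cell import *
print(sign_off())"
```

```text
the job is handed in; nothing more can be done
None
```

The short column lies in the two saddles against the end stop, and I handed the job in with the tensioner arm held at about 0.49 rad, past its click at about 0.41–0.42 (seen as a dip in the push force); the long column, case and timer were not touched, and no verdict came back.

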